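# Close up the column holder and clamp the column

### The arm

A 6-joint arm with a two-finger parallel gripper is mounted at the origin on a cart in front of the work surface, level with it; the furniture and walls round the work are solid. World frame = base frame: x ahead of the robot, y to its left, z up, the work surface at z = 0. Lengths are in mm, angles in degrees, forces in N, time in s.
With the tool pointing down it reaches from about 275 to 750 mm from the base axis. Payload 10.2 kg.
Tool frame: the origin (TCP) lies midway between the tips of the shut fingers; the grasp point (between the pads) lies 19 mm behind it; z points along the fingers, x is the direction in which the jaws open and shut, and the axes are right-handed (so a half turn about z gives the same grasp; the last joint's range is limited). The gripper opens to 85 mm and grips with 20 to 120 N. Pads are 22 mm wide; open, the fingers measure 114 mm over their backs; the gripper's body (76 mm by 85 mm) begins 54 mm behind the grasp point. The pads swing forward as they close: fully open they stand 13 mm farther back than shut.
Start: joints at [60.825, 17.928, 85.812, -0, 76.261, -12.8], TCP at [148.023, 503.706, 198.894] pointing down, gripper open.
Joint ranges: [-168.41, 168.41], [-55.51, 124.54], [10.69, 146.95], [-70.63, 250.63], [1, 178], [-165.06, 165.06]. Speed limits (degrees/s): [136.94, 136.94, 172.46, 180, 180, 180].

### API

Orientations are given as [roll, pitch, yaw] about the fixed x, y, z axes, in that order (R = Rz(yaw) Ry(pitch) Rx(roll)).
In Python, from station import telemetry, eyes, job gives the robot as it stands.
- The arm moves only by the shell command python3 -m handwheel 'ROWS' [OPENING] [FORCE]. ROWS is a JSON object of lists of equal length, an entry for each row: "delta_pos": the shift along the tool's x, y, z in mm, a list of three; "delta_rot": the turn, a rotation vector about the tool's x, y, z in rad, a list of three. In form: {"delta_pos": [[dx, dy, dz], ...], "delta_rot": [[rx, ry, rz], ...]}. A call has 1 to 12 rows; each row is the pose to reach, as a shift and turn from the pose commanded when the call began, along the tool's axes at that moment; what a row does not reach only later rows make up. A row lasts 1/8 s, in which the tool goes at most 62.5 mm and 10.7 degrees, less where a joint would pass 70% of its speed; a pose out of reach is approached as far as the arm can. A call with a gripper value outside its range is refused whole. OPENING is the gripper command: -1 is shut, 1 is fully open, values between are in proportion, set as the call begins (- or left out, the last holds). The fingers move at their own pace and stop on an object; FORCE is the grip in N (left out, the last holds). Time passes only in rows, so rows that repeat a pose let the fingers close. It gives the time, the measured TCP pose, the force and the opening at its end, in the units of the state.
- telemetry.read_state(): the state, without advancing time (a new reading comes with each control period).
- eyes.camera(name): name is "side" or "top"; returns the picture (420x560x3 uint8, red, green, blue); there is no depth.
- eyes.camera_info(name): a dict with "camera_matrix" (3x3 intrinsics, pixels), "dist_coeffs" ([k1, k2, p1, p2, k3] as OpenCV has them; the pictures are not rectified), "world_to_cam" (4x4, takes a point from world to camera coordinates). Camera axes: x right, y up, looking along -z (the intrinsics and any distortion apply to the point x, -y, -z); pixel columns grow to the right and rows downward; lengths in mm; the calibration is good to about 2 mm. A picture is of the moment at which its call begins. camera_info takes no time and is no camera call.
- job.finish_job(): hands the job in, once; it reports no verdict.
The state is a dict: "clock": time; "joint_positions": joint angles; "joint_vel": joint speeds; "effort": joint torques, N m; "ee_pos": TCP position; "eef_rot": TCP orientation; "ft_force": force on the tool from outside, world axes, zero at the start; "moment": the same for the moment, N m; "finger_gap": finger opening in mm.
Only numpy, scipy, OpenCV 4.12 (cv2) and the standard library are available. Lean on these libraries where they do the work, as an engineer would, in place of code of your own. Each camera call takes 0.05 s, during which the arm holds its last target. There are 200 camera calls.

### The job

Push the loose half of the aluminium column holder up to the fixed half so that they meet face to face with no gap and their sides are in line. Then take the steel column off its sloping rest, lay it gently in the V of both halves with its middle over the joint, and swing the strap fully over it. Leave the beaker, the timer and the roll of tape where they are.

Things in the scene. Friction and masses are not known exactly. Their poses are not given: they have to be found in the camera images.
- holder: Fixed half of the column holder, bare aluminium. Origin: bench level, middle of the foot of its flat joint face (50 mm wide, 25 high), which looks to its own -y; z up, x away from the robot at yaw 0. Along +y: flat deck 25 mm high to y = 45 mm, V saddle 50 wide and 56 high to y = 67, low bolted foot (15 mm high) to y = 89. Strap lugs on the -x side to x = -37, z = 81 mm.
- seat (a point): Where the column's centre belongs: on the holder, 57.8 mm above the foot of the joint face; axes as the holder's. The 90 degree V runs along y (bottom line 19.8 mm below this point, mouth 36 mm wide, 1.8 mm below it). A column lying properly has its axis along y through this point. Beside the column there is free room above the 25 mm decks, 45 mm either way along y.
- half_block: Loose half of the holder, 0.45 kg, slides on the bench; mirror image of the fixed half without foot and strap. Origin: bench level, middle of the foot of its joint face, which looks to its own +y; deck 25 mm high from y = 0 to -45 mm, V saddle from y = -45 to -67, 50 mm wide in x, 56 high, which can be gripped across x. When butted properly, its frame coincides with the fixed half's.
- column: Steel column, a cylinder 28 mm in diameter and 146 mm long with a 20 mm wide, 12 mm long nut at each end (170 mm in all), the same either way round, 0.3 kg. Origin at its centre, x along its axis. At the start it lies on the sloping rest, 0.6 rad (34 degrees) from level, its +x end high.
- rest: Grey fixed sloping rest that carries the column. Origin: bench level, 98 mm under the column's centre; x level, towards the high end. Base plate x -68 to 92, y -40 to 40 mm. Two V supports, 14 mm long, 32 mm wide, hold the column 55 mm either side of its centre; between them it is free (a 14 mm wide beam runs parallel, 38 mm below its axis). A stop plate stands at the low end.
- strap (a joint): Flat steel clamp strap on the fixed half. 0 = fully closed (level over the column, 1.5 mm above its top); grows as it opens to the holder's -x, at most 2.35 rad; at the start it leans open 1.85 to 2.15 rad. A friction hinge (0.04 N m) keeps it where it is left. The strap is 14 mm wide (holder y 49 to 63 mm), 4 mm thick, 75 mm long.
- strap_hinge (a point): On the strap's hinge line, mid-width: at x = -34, y = 56, z = 75.5 mm from the holder's origin; the line runs along the holder's y.
- strap_end (a point): Free end of the strap, 74 mm from its hinge line, mid-thickness; a 9 mm lip there points down when closed.
- beaker: Bystander: small clear beaker, 57 mm wide, 70 mm high, standing on the bench; origin at the centre of its underside.
- timer: Bystander: flat white lab timer, 77 x 77 x 21 mm; origin at the centre of its underside.
- tape: Bystander: roll of beige tape lying flat, 104 mm wide, 25 mm high; origin at the centre of its underside.
Things that resemble listed ones, but are neither listed nor needed, are in the scene too. What is shaped like the holder but orange or purple is not meant.

How it is judged (in metres and radians):
On the way, in this order (a step that is already met when the one before it is completed fails the run):
1. the loose half is butted flush against the fixed half (y of half_block in the frame of holder between -0.0025 and 0.0025 m and x of half_block in the frame of holder between -0.003 and 0.003 m and z of half_block in the frame of holder between -0.003 and 0.003 m and angle between the y axis of half_block and the y axis of holder, either way round below 0.05 rad and angle between half_block's own z axis and vertical below 0.05 rad), for 0.2 s.
2. the column lies in the V of both halves (all of step 1 and x of column in the frame of holder between -0.003 and 0.003 m and z of column in the frame of holder between 0.0548 and 0.0608 m and y of column in the frame of holder between -0.015 and 0.015 m and angle between the x axis of column and the y axis of holder, either way round below 0.05 rad), for 0.2 s.
3. the strap is swung over the column (value of joint strap below 0.1 rad and x of column in the frame of holder between -0.003 and 0.003 m and z of column in the frame of holder between 0.0548 and 0.0608 m and y of column in the frame of holder between -0.015 and 0.015 m and angle between the x axis of column and the y axis of holder, either way round below 0.05 rad), for 0.2 s.
At the end, for the whole second after the job is handed in: The two halves meet: gap under 2.5 mm, sides in line within 3 mm and 0.05 rad; the column lies at rest in both Vs, axis within 3 mm and 0.05 rad of the V line, its middle within 15 mm of the joint; the strap is within 0.1 rad of closed (all of step 1 and all of step 3 and linear speed of each of column, half_block below 0.02 m/s); the robot touches nothing.
It fails at once if the beaker is pushed away or knocked over (distance of beaker from where it was at the start of the episode above 0.03 m or angle between beaker's own z axis and vertical above 0.5 rad).
It fails at once if the timer is pushed away or knocked over (distance of timer from where it was at the start of the episode above 0.03 m or angle between timer's own z axis and vertical above 0.5 rad).
It fails at once if the tape is pushed away or knocked over (distance of tape from where it was at the start of the episode above 0.03 m or angle between tape's own z axis and vertical above 0.5 rad).
It fails at once if the column is dropped or slammed onto the holder (over 60 N) (contact force between column and holder above 60 N or contact force between column and half_block above 60 N).
It also fails if it takes over 61 s, if anything falls off the work surface, if the arm or the gripper's body presses on something with over 40 N, if the wrist force passes 120 N, or if a joint passes its speed limit or range.

## Working session

There is one attempt and no reset: what is moved stays moved. The work goes in short steps, Python scripts to look and compute and a shell command to move; the robot and the scene stay as the last step left them, time stands still between calls to the robot, and variables do not carry over. Pictures are saved under pics/ and viewed, about 8 in all and at most 12, crops included, and the job is handed in when it is done.

```bash
mkdir -p pics; ls; python3 - <<'E'
from station import telemetry, eyes, job
import cv2, numpy as np
for n in("side","top"):
    im=eyes.camera(n); cv2.imwrite(f"pics/{n}0.png",im[:,:,::-1])
    i=eyes.camera_info(n); print(n,{k:np.round(v,3).tolist() for k,v in i.items()})
print(telemetry.read_state())
E
```

```text
pics
side {'camera_matrix': [[518.441, 0.0, 284.24], [0.0, 518.441, 213.511], [0.0, 0.0, 1.0]], 'dist_coeffs': [0.033, 0.0, 0.0, 0.0, 0.0], 'world_to_cam': [[0.964, -0.267, 0.006, -522.142], [0.172, 0.638, 0.75, -140.565], [-0.205, -0.722, 0.661, -1532.955], [0.0, 0.0, 0.0, 1.0]]}
top {'camera_matrix': [[508.18, 0.0, 273.471], [0.0, 508.18, 210.096], [0.0, 0.0, 1.0]], 'dist_coeffs': [-0.015, 0.0, 0.0, 0.0, 0.0], 'world_to_cam': [[0.011, -1.0, -0.023, -3.826], [0.998, 0.01, 0.057, -540.065], [-0.057, -0.023, 0.998, -1337.091], [0.0, 0.0, 0.0, 1.0]]}
{'clock': 0.1, 'joint_positions': array([ 6.08249263e+01,  1.79547719e+01,  8.58515400e+01, -4.00410480e-04,
        7.62596685e+01, -1.28013537e+01]), 'joint_vel': array([-0.05169717, -0.02859478, -0.05118533,  0.06082021, -0.02209644,
        0.0612355 ]), 'effort': array([ 2.62078975e-03, -4.12894499e+01, -2.60143733e+01, -2.33966202e-04,
        3.06388443e-03,  1.44708855e-05]), 'ee_pos': array([147.88752418, 503.45405308, 198.39304072]), 'eef_rot': array([-1.79985760e+02,  6.44265851e-02,  7.36263833e+01]), 'ft_force': array([ 0.00239926, -0.57431201, -0.32749404]), 'moment': array([-0.0101963 ,  0.0345196 ,  0.00875894]), 'finger_gap': 85.52062379326978}
```

View pics/top0.png

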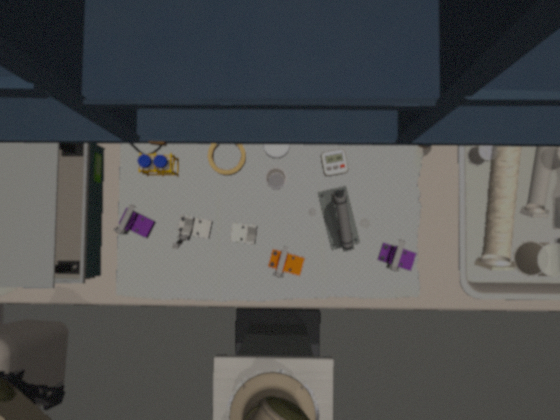

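View pics/side0.png

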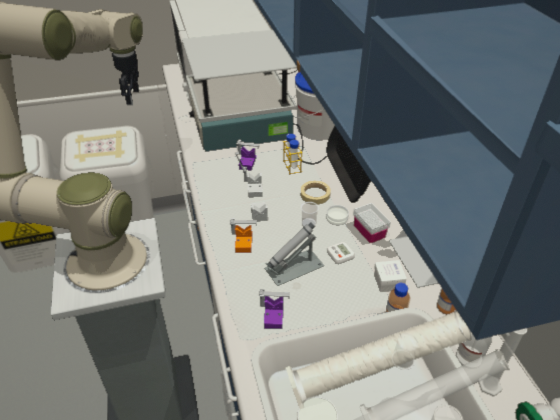

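The top view shows these look-alikes: aluminium with strap (195,229), aluminium loose half (245,233), orange (288,263), purple (135,222) and purple (397,256). By colour, the holder is at (195,229), the half_block at (245,233) and the column on its rest at (342,218). I'll check with close crops.

```bash
python3 - <<'E'
import cv2, numpy as np
t=cv2.imread("pics/top0.png"); s=cv2.imread("pics/side0.png")
g=lambda a:np.clip(255*(a/255.)**.7,0,255).astype(np.uint8)
z=lambda im,x,y,w,h,k:cv2.resize(g(im[y:y+h,x:x+w]),None,fx=k,fy=k,interpolation=cv2.INTER_CUBIC)
cv2.imwrite("pics/c1.png",z(t,168,205,100,60,8))
a=z(t,310,175,66,85,7); b=z(s,235,160,48,85,7)[:595]
cv2.imwrite("pics/c2.png",np.hstack([a,b]))
E
```

```text
(no output)
```

View pics/c1.png

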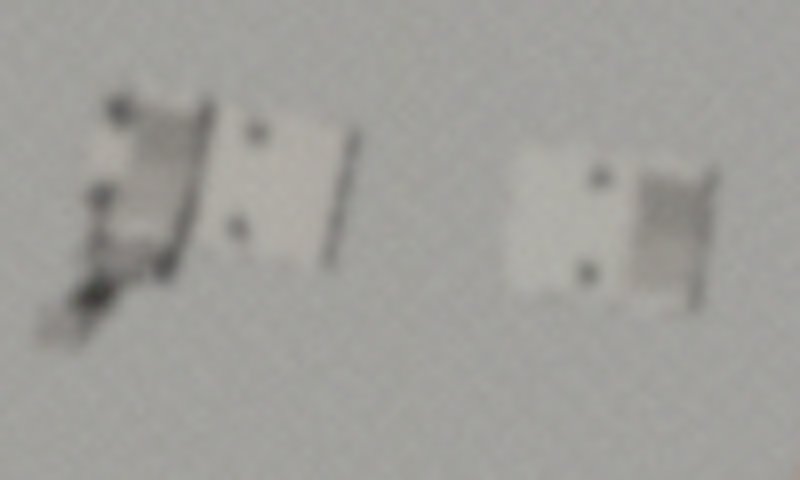

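View pics/c2.png

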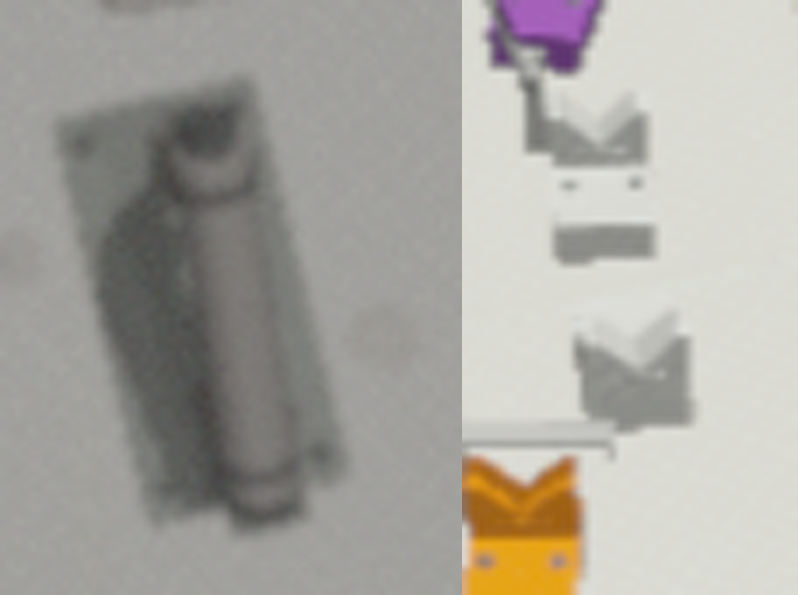

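Crop c1 shows the bare-aluminium holder: joint-face top edge from about (350,124) to (322,265), saddle with open strap at left. The loose half's deck edge runs from (515,150) to (505,290), with its saddle at right. Crop c2 shows the column high end far (+x), plate corners (57,122), (250,78), (348,475), (155,522). Next I'll fit poses and overlay the models on both views.

```bash
cat > h.py <<'E'
import cv2, numpy as np
from scipy.optimize import least_squares
from scipy.spatial.transform import Rotation as R
from station import telemetry, eyes
F=np.diag([1,-1,-1.])
I={n:eyes.camera_info(n) for n in("side","top")}
def proj(n,P):
    W=I[n]["world_to_cam"]; W=np.array(W); P=np.reshape(P,(-1,3)).astype(float)
    return cv2.projectPoints(P,cv2.Rodrigues(F@W[:3,:3])[0],F@W[:3,3],np.array(I[n]["camera_matrix"]),np.array(I[n]["dist_coeffs"]))[0][:,0]
def place(p,B):
    c,s=np.cos(p[2]),np.sin(p[2]); B=np.reshape(B,(-1,3))
    return np.c_[p[0]+c*B[:,0]-s*B[:,1],p[1]+s*B[:,0]+c*B[:,1],B[:,2]]
def fit(obs,p0): # obs: list (cam, body point, pixel)
    f=lambda p:np.concatenate([(proj(n,place(p,b))[0]-px) for n,b,px in obs])
    return least_squares(f,p0,loss="soft_l1",x_scale=[1,1,.01])
def saddle(sg): # wire segments, sg=+1 fixed, -1 loose
    L=[]
    pr=[(-25,25),(-25,56),(-18,56),(0,38),(18,56),(25,56),(25,25)]
    for y in(45,67): L+=[[(*[a[0]],sg*y,a[1]),(b[0],sg*y,b[1])] for a,b in zip(pr,pr[1:])]
    for z in(0,25): L+=[[(-25,0,z),(25,0,z)]]
    for x in(-25,25): L+=[[(x,0,0),(x,0,25)],[(x,0,25),(x,sg*45,25)],[(x,0,0),(x,sg*67,0)],[(x,sg*67,0),(x,sg*67,25)]]
    for x,z in((-25,56),(-18,56),(0,38),(18,56),(25,56)): L+=[[(x,sg*45,z),(x,sg*67,z)]]
    L+=[[(-25,sg*67,0),(25,sg*67,0)]]
    return L
def draw(im,n,x,y,w,h,k,items): # items: (segments world, color)
    c=cv2.resize(im[y:y+h,x:x+w],None,fx=k,fy=k,interpolation=cv2.INTER_CUBIC)
    for S,col in items:
        for s in S:
            q=((proj(n,s)-[x,y]+.5)*k-.5)*8
            cv2.line(c,*[tuple(int(v) for v in r) for r in q],col,1,cv2.LINE_AA,3)
    return c
wire=lambda p,sg:[place(p,s) for s in saddle(sg)]
E
cat > m.py <<'E'
from h import *
T=lambda u,v:np.array([168+(u+.5)/8-.5,205+(v+.5)/8-.5])
T2=lambda u,v:np.array([310+(u+.5)/7-.5,175+(v+.5)/7-.5])
S=lambda u,v:np.array([235+(u-462+.5)/7-.5,160+(v+.5)/7-.5])
H=fit([("top",(25,0,25),T(350,124)),("top",(-25,0,25),T(322,265)),("top",(25,0,0),T(360,127)),("top",(-25,0,0),T(335,270)),
("top",(25,45,56),T(205,98)),
("side",(-25,0,25),S(553,230)),("side",(25,0,25),S(655,226)),("side",(-25,0,0),S(557,262)),("side",(25,0,0),S(655,258)),("side",(25,45,25),S(648,163)),("side",(25,45,56),S(648,113)),("side",(0,45,38),S(602,148))],[450,200,0])
B=fit([("top",(25,0,25),T(515,150)),("top",(-25,0,25),T(505,290)),("top",(25,-67,0),T(718,172)),("top",(-25,-67,0),T(702,312)),
("side",(-25,-67,0),S(585,412)),("side",(25,-67,0),S(692,425)),("side",(25,-67,56),S(690,340)),("side",(-25,-67,56),S(578,345)),("side",(0,-67,38),S(638,366))],[450,80,0])
Q=fit([("top",(-68,40,3),T2(155,522)),("top",(-68,-40,3),T2(348,475)),("top",(92,40,3),T2(57,122)),("top",(92,-40,3),T2(250,78))],[500,-150,0])
for n,r in zip("HBQ",(H,B,Q)): print(n,r.x[:2],np.degrees(r.x[2]),np.round(r.fun,1))
np.save("p.npy",[H.x,B.x,Q.x])
def col(p):
    c,s=np.cos(.6),np.sin(.6); L=[]
    tr=lambda a,b,d:(a*c-d*s,b,98+a*s+d*c)
    for r,A in((14,(-73,73)),(10,(-85,85))):
        for a in A:
            t=np.linspace(0,2*np.pi,17); C=[tr(a,r*np.cos(k),r*np.sin(k)) for k in t]; L+=list(zip(C,C[1:]))
        L+=[[tr(A[0],sg*r,0),tr(A[1],sg*r,0)] for sg in(1,-1)]
    pl=[(-68,-40,3),(92,-40,3),(92,40,3),(-68,40,3)]
    L+=list(zip(pl,pl[1:]+pl[:1]))
    return [place(p,s) for s in L]
t=cv2.imread("pics/top0.png"); s=cv2.imread("pics/side0.png")
it=[(wire(H.x,1),(0,0,255)),(wire(B.x,-1),(255,0,0)),(col(Q.x),(0,160,0))]
a=np.hstack([draw(t,"top",172,205,96,42,4,it),draw(t,"top",310,175,66,85,4,it)[:168]])
A=draw(t,"top",168,208,100,42,6,it); Bm=draw(s,"side",236,166,40,60,8,it)[:]
C=draw(t,"top",310,180,60,80,5,it); D=draw(s,"side",260,215,66,70,5,it)
W=np.full((600,800,3),255,np.uint8)
def put(c,x,y):
    c=c[:600-y,:800-x]; W[y:y+c.shape[0],x:x+c.shape[1]]=c
W2=W.copy(); put(draw(t,"top",172,208,96,42,5,it),0,0); put(Bm,480,0); put(draw(t,"top",310,180,60,85,4,it),0,215); put(draw(s,"side",263,218,60,66,4,it),240,215)
cv2.imwrite("pics/f1.png",W)
E
python3 m.py
```

```text
H [487.37852973 170.87293789] -9.464096829986861 [-0.2 -0.2 -0.2  0.8 -0.2 -0.3 -0.4  0.1 -0.9 -0.5 -0.   0.3  0.3 -0.
 -0.3  1.5  0.5  1.1  0.3  0.7  0.1  0.6 -0.5  0.3]
B [480.81609143 115.15337954] -5.8336565729921865 [-0.5 -0.9 -1.5  0.5 -0.2 -0.5 -0.4  0.5 -0.1  4.6  0.1  1.1  0.1  0.
  0.3  1.  -0.2  1.5]
Q [ 511.91208271 -174.88829575] 14.154498947838855 [-0.6  0.7  1.   0.4 -0.9 -0.3  0.5 -1. ]
```

View pics/f1.png

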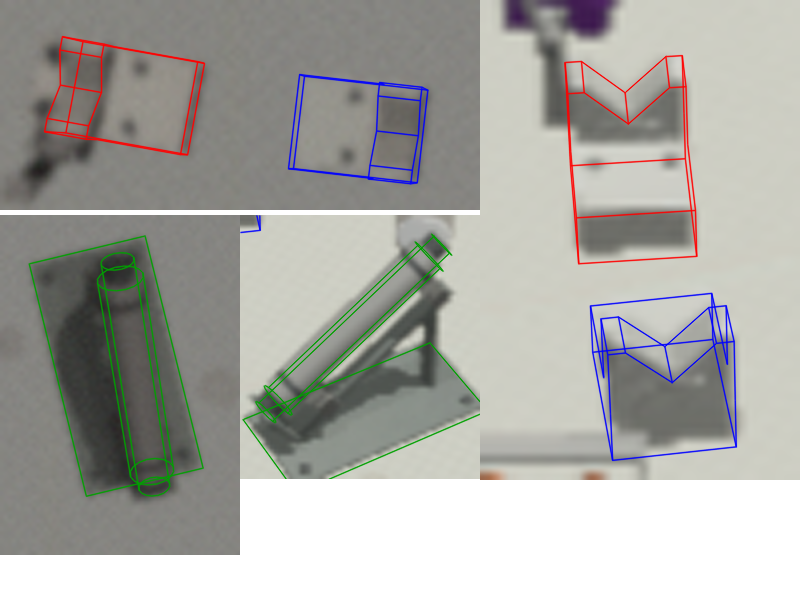

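The overlay f1 shows the models sitting on the objects within about 1 px. The side view has a consistent ~0.7 px vertical bias, which fits the stated calibration tolerance. I'll refit with a small per-camera image shift and compute the first move, above the loose half's saddle.

```bash
cat > g.py <<'E'
from h import *
def goto(pos,Rm,pr=True):
    s=telemetry.read_state(); R0=R.from_euler("xyz",s["eef_rot"],degrees=True)
    d=R0.inv().apply(np.array(pos)-s["ee_pos"]); r=(R0.inv()*Rm).as_rotvec()
    if pr: print("dpos",np.round(d,1).tolist(),"drot",np.round(r,4).tolist(),"deg",round(np.degrees(np.linalg.norm(r)),1))
    return d,r
down=lambda yaw:R.from_euler("xyz",[180,0,yaw],degrees=True)
E
cat > fit2.py <<'E'
from g import *
T=lambda u,v:np.array([168+(u+.5)/8-.5,205+(v+.5)/8-.5])
T2=lambda u,v:np.array([310+(u+.5)/7-.5,175+(v+.5)/7-.5])
S=lambda u,v:np.array([235+(u-462+.5)/7-.5,160+(v+.5)/7-.5])
O=[[("top",(25,0,25),T(350,124)),("top",(-25,0,25),T(322,265)),("top",(25,0,0),T(360,127)),("top",(-25,0,0),T(335,270)),
("top",(25,45,56),T(205,98)),
("side",(-25,0,25),S(553,230)),("side",(25,0,25),S(655,226)),("side",(-25,0,0),S(557,262)),("side",(25,0,0),S(655,258)),("side",(25,45,25),S(648,163)),("side",(25,45,56),S(648,113)),("side",(0,45,38),S(602,148))],
[("top",(25,0,25),T(515,150)),("top",(-25,0,25),T(505,290)),("top",(25,-67,0),T(718,172)),("top",(-25,-67,0),T(702,312)),
("side",(25,-67,0),S(692,425)),("side",(25,-67,56),S(690,340)),("side",(-25,-67,56),S(578,345)),("side",(0,-67,38),S(638,366))],
[("top",(-68,40,3),T2(155,522)),("top",(-68,-40,3),T2(348,475)),("top",(92,40,3),T2(57,122)),("top",(92,-40,3),T2(250,78))]]
P=np.load("p.npy")
def f(p):
    r=[p[9:]/1.2]; d={"side":p[9:11],"top":p[11:]}
    for k in range(3):
        q=p[3*k:3*k+3]*[1,1,.01]
        r+=[proj(n,place(q,b))[0]-px+d[n] for n,b,px in O[k]]
    return np.concatenate(r)
x0=np.r_[(P*[1,1,100]).ravel(),0,0,0,0]
x=least_squares(f,x0,loss="soft_l1").x
for k in range(3): print("HBQ"[k],x[3*k:3*k+2],np.degrees(x[3*k+2]/100))
print("shift",x[9:]); np.save("p2.npy",x[:9].reshape(3,3)*[1,1,.01])
B=x[3:6]*[1,1,.01]
g=place(B,(0,-56,0))[0]; print("saddle",g)
goto([g[0],g[1],130],down(np.degrees(B[2])))
E
python3 fit2.py
```

```text
H [487.37748875 170.89997288] -9.70668464920483
B [480.5287926  115.01258197] -5.534344386701786
Q [ 512.03783342 -173.80321082] 14.15593498382313
shift [-0.09298182 -0.70288958  0.40610141  0.05114567]
saddle [475.1280183   59.27362219   0.        ]
dpos [-333.8, 439.2, 68.7] drot [0.0006, 0.0011, 1.3816] deg 79.2
```

```bash
python3 -m handwheel '{"delta_pos":[[-55,73,11],[-111,146,23],[-167,220,34],[-223,293,46],[-278,366,57],[-334,439,69],[-334,439,69],[-334,439,69],[-334,439,69],[-334,439,69],[-334,439,69]],"delta_rot":[[0,0,0.17],[0,0,0.34],[0,0,0.51],[0,0,0.69],[0,0,0.86],[0,0,1.03],[0,0,1.2],[0,0,1.38],[0,0,1.38],[0,0,1.38],[0,0,1.38]]}' 1
python3 - <<'E'
from g import *
P=np.load("p2.npy")
t=eyes.camera("top")[:,:,::-1]; s=eyes.camera("side")[:,:,::-1]
it=[(wire(P[0],1),(0,0,255)),(wire(P[1],-1),(255,0,0))]
st=telemetry.read_state();tc=st["ee_pos"]; Rm=R.from_euler("xyz",st["eef_rot"],degrees=True); ax=[[tc,tc+Rm.apply(v)*30] for v in np.eye(3)]
it.append((ax,(0,160,0)))
a=draw(np.ascontiguousarray(t),"top",200,195,80,75,6,it)
b=draw(np.ascontiguousarray(s),"side",225,140,53,75,6,it)
cv2.imwrite("pics/f2.png",np.hstack([a,b]))
g=place(P[1],(0,-56,0))[0]; goto([g[0],g[1],22],down(np.degrees(P[1][2])))
E
```

```text
clock: 1.48
ee_pos: [474.6, 59.8, 129.6]
eef_rot: [-180.0, 0.1, -5.4]
ft_force: [0.5, 0.5, -0.1]
finger_gap: 85.2
dpos [0.8, 1.1, 108.0] drot [-0.0001, 0.0001, 0.0031] deg 0.2
```

View pics/f2.png

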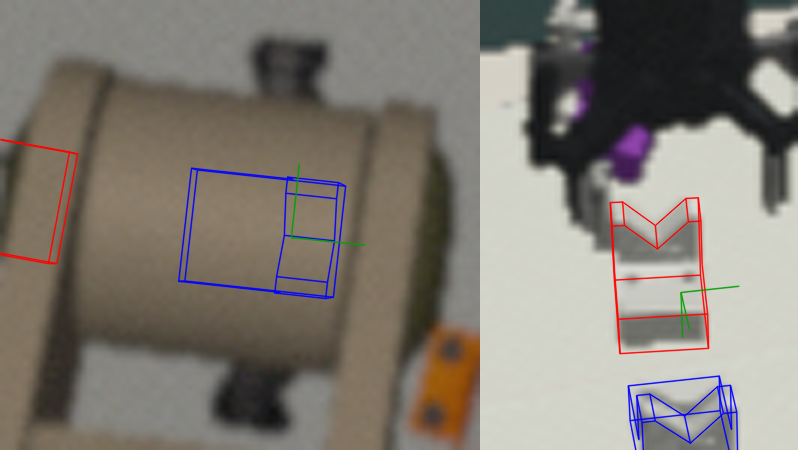

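f2 shows the gripper open above the half. The fingers straddle the saddle, with the right fingertip at about (775,205) in the side crop. Next: descend, then close softly.

```bash
python3 -m handwheel '{"delta_pos":[[1,1,30],[1,1,60],[1,1,85],[1,1,100],[1,1,106],[1,1,106]],"delta_rot":[[0,0,0],[0,0,0],[0,0,0],[0,0,0],[0,0,0],[0,0,0]]}'
python3 -m handwheel '{"delta_pos":[[0,0,0],[0,0,0],[0,0,0],[0,0,0],[0,0,0],[0,0,0],[0,0,0],[0,0,0]],"delta_rot":[[0,0,0],[0,0,0],[0,0,0],[0,0,0],[0,0,0],[0,0,0],[0,0,0],[0,0,0]]}' -1 30
python3 - <<'E'
from g import *
P=np.load("p2.npy"); s=telemetry.read_state(); print(s["ee_pos"],s["eef_rot"],s["ft_force"],s["moment"])
s=eyes.camera("side")[:,:,::-1]
cv2.imwrite("pics/f3.png",cv2.resize(np.ascontiguousarray(s[150:250,215:305]),None,fx=6,fy=6,interpolation=cv2.INTER_CUBIC))
E
```

```text
clock: 2.33
ee_pos: [476.1, 58.6, 24.2]
eef_rot: [-180.0, -0.0, -5.4]
ft_force: [-0.5, -0.7, -0.5]
finger_gap: 85.4
clock: 3.32
ee_pos: [476.0, 58.4, 23.9]
eef_rot: [180.0, -0.0, -5.4]
ft_force: [0.2, 0.9, -1.1]
finger_gap: 0.2
[475.9640734   58.38741352  23.90440919] [ 1.79999542e+02 -2.91703281e-04 -5.44385224e+00] [ 0.18076817  0.86193717 -1.11267675] [0.03810735 0.01143628 0.05925548]
```

View pics/f3.png

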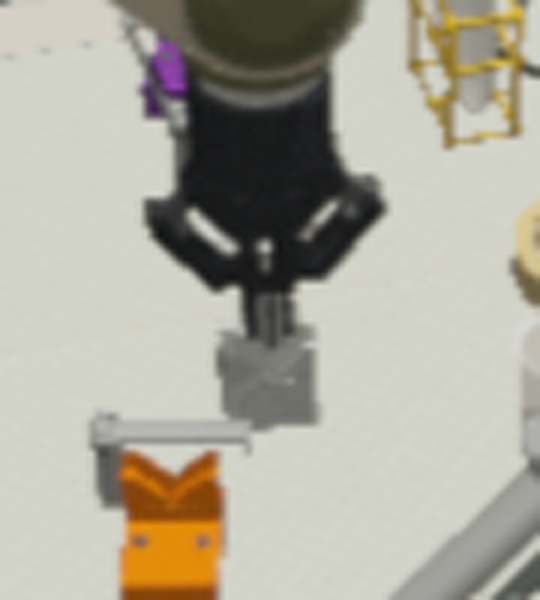

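f3 shows the fingers shut (gap 0.2), vanishing behind the saddle at about crop (268,345), so the block isn't gripped. I'll check the TCP projection against the picture.

```bash
python3 - <<'E'
from g import *
P=np.load("p2.npy"); s=telemetry.read_state(); tc=s["ee_pos"]
it=[(wire(P[0],1),(0,0,255)),(wire(P[1],-1),(255,0,0)),([[tc,tc+[0,0,54]],[tc+[0,0,73],tc+[0,0,150]]],(0,160,0)),([[tc,tc+[0,30,0]]],(200,0,200))]
a=draw(np.ascontiguousarray(eyes.camera("side")[:,:,::-1]),"side",232,165,45,70,8,it)
b=draw(np.ascontiguousarray(eyes.camera("top")[:,:,::-1]),"top",215,200,54,70,8,it)
print(proj("side",tc),proj("top",tc))
cv2.imwrite("pics/f4.png",np.hstack([a,b]))
E
```

```text
[[259.51738181 214.55929116]] [[251.77386621 233.93613484]]
```

View pics/f4.png

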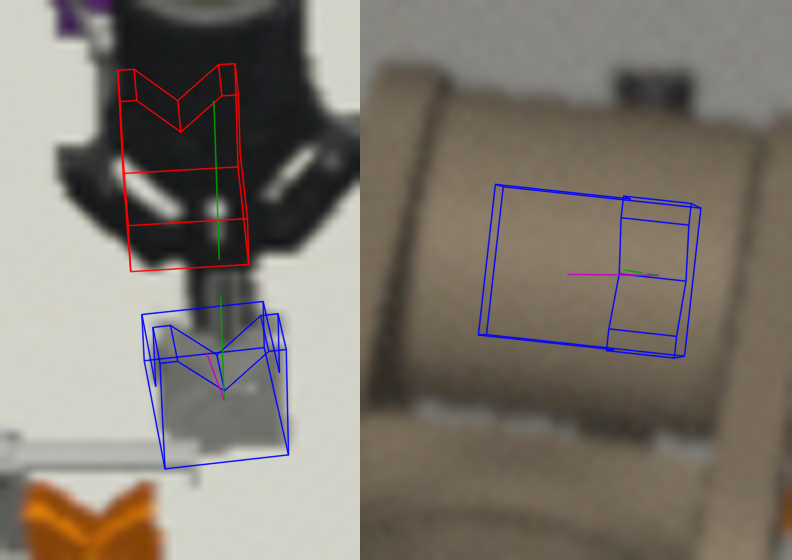

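```bash
python3 -m handwheel '{"delta_pos":[[0,0,-20],[0,0,-60],[0,0,-100],[0,0,-106],[0,0,-106],[0,0,-106]],"delta_rot":[[0,0,0],[0,0,0],[0,0,0],[0,0,0],[0,0,0],[0,0,0]]}'
python3 - <<'E'
from g import *
s0=cv2.imread("pics/side0.png").astype(int)
im=eyes.camera("side")[:,:,::-1].astype(int); tc=telemetry.read_state()["ee_pos"]
cv2.imwrite("pics/side1.png",im)
d=np.abs(im-s0).max(2); p=proj("side",tc)[0]; print(tc,p)
for r in range(165,226,2): print(r,d[r,244:276:2].tolist())
E
```

```text
clock: 4.22
ee_pos: [475.3, 58.5, 128.7]
eef_rot: [-180.0, 0.1, -5.4]
ft_force: [-0.3, 0.4, -0.2]
finger_gap: -0.0
[475.35164433  58.44008624 128.72701607] [258.45148592 188.93733096]
165 [66, 69, 81, 100, 65, 174, 136, 22, 179, 179, 175, 173, 177, 162, 34, 6]
167 [62, 90, 52, 52, 115, 178, 152, 30, 182, 179, 177, 173, 165, 47, 5, 6]
169 [5, 11, 43, 54, 136, 179, 178, 177, 180, 173, 91, 86, 35, 5, 5, 6]
171 [4, 5, 4, 28, 3, 123, 175, 153, 154, 131, 1, 6, 6, 5, 6, 6]
173 [4, 5, 5, 6, 4, 122, 141, 116, 123, 113, 2, 6, 6, 6, 5, 6]
175 [4, 4, 6, 6, 4, 117, 126, 95, 106, 131, 1, 6, 6, 6, 5, 6]
177 [4, 5, 5, 5, 4, 64, 109, 67, 31, 127, 2, 6, 6, 5, 6, 6]
179 [5, 3, 4, 5, 5, 14, 74, 33, 23, 33, 5, 6, 6, 5, 6, 7]
181 [5, 5, 4, 5, 5, 5, 19, 39, 10, 5, 6, 6, 6, 6, 6, 6]
183 [5, 6, 4, 5, 4, 6, 6, 6, 6, 6, 6, 5, 5, 6, 6, 6]
185 [5, 6, 5, 6, 6, 5, 4, 4, 5, 5, 6, 6, 6, 6, 5, 6]
187 [6, 6, 5, 5, 5, 4, 5, 5, 6, 0, 6, 5, 6, 6, 6, 6]
189 [6, 6, 4, 6, 6, 6, 5, 5, 5, 1, 5, 6, 6, 6, 6, 6]
191 [5, 6, 4, 5, 6, 5, 6, 4, 4, 2, 6, 5, 6, 6, 6, 6]
193 [6, 6, 0, 1, 1, 3, 2, 3, 1, 4, 6, 5, 6, 6, 6, 6]
195 [6, 6, 1
[... 256 characters left out ...]
 [6, 5, 6, 3, 54, 35, 8, 6, 5, 6, 6, 4, 5, 6, 6, 6]
207 [6, 5, 6, 3, 1, 1, 43, 6, 5, 6, 4, 6, 6, 6, 5, 6]
209 [5, 6, 6, 5, 4, 6, 5, 3, 3, 5, 5, 5, 6, 6, 6, 5]
211 [6, 5, 6, 5, 3, 5, 5, 6, 6, 6, 4, 5, 6, 6, 6, 6]
213 [6, 6, 6, 5, 5, 5, 3, 5, 5, 5, 4, 5, 6, 5, 6, 5]
215 [6, 5, 6, 6, 4, 5, 4, 5, 5, 5, 4, 4, 5, 6, 5, 5]
217 [6, 6, 6, 6, 1, 5, 4, 4, 4, 4, 4, 5, 6, 6, 6, 6]
219 [5, 6, 6, 6, 6, 4, 5, 5, 5, 4, 4, 5, 6, 6, 6, 6]
221 [5, 6, 5, 5, 6, 6, 6, 6, 5, 5, 6, 6, 6, 6, 5, 5]
223 [6, 5, 5, 5, 4, 6, 5, 6, 6, 6, 6, 6, 6, 6, 5, 6]
225 [6, 6, 6, 5, 6, 6, 5, 6, 6, 5, 6, 5, 6, 6, 6, 5][ WARN:0@2.997] global loadsave.cpp:1063 imwrite_ Unsupported depth image for selected encoder is fallbacked to CV_8U.
```

Fingertips appear about 8 px (roughly 30 mm in height) above where telemetry puts the TCP, and the columns agree. I'll check by touching open bench beside the block.

```bash
python3 -m handwheel '{"delta_pos":[[0,22,0],[0,44,20],[0,44,60],[0,44,100],[0,44,118],[0,44,121],[0,44,121]],"delta_rot":[[0,0,0],[0,0,0],[0,0,0],[0,0,0],[0,0,0],[0,0,0],[0,0,0]]}'
python3 -m handwheel '{"delta_pos":[[0,0,2],[0,0,4],[0,0,6],[0,0,7],[0,0,8],[0,0,9]],"delta_rot":[[0,0,0],[0,0,0],[0,0,0],[0,0,0],[0,0,0],[0,0,0]]}'
```

```text
clock: 5.15
ee_pos: [471.9, 14.6, 9.1]
eef_rot: [180.0, -0.0, -5.4]
ft_force: [0.3, -0.7, 0.8]
finger_gap: -0.0
clock: 5.9
ee_pos: [471.8, 14.6, -0.1]
eef_rot: [180.0, -0.0, -5.4]
ft_force: [0.9, 0.4, -0.4]
finger_gap: -0.3
```

```bash
python3 -m handwheel '{"delta_pos":[[0,0,3],[0,0,6],[0,0,9],[0,0,12],[0,0,14],[0,0,16]],"delta_rot":[[0,0,0],[0,0,0],[0,0,0],[0,0,0],[0,0,0],[0,0,0]]}'
python3 - <<'E'
from g import *
im=eyes.camera("side")[:,:,::-1]; tc=telemetry.read_state()["ee_pos"]
im1=cv2.imread("pics/side0.png").astype(int)
print(tc,proj("side",tc)); d=np.abs(im.astype(int)-im1).max(2)
for r in range(200,232,2): print(r,d[r,254:280:2].tolist())
E
```

```text
clock: 6.65
ee_pos: [471.8, 14.6, -16.2]
eef_rot: [180.0, -0.0, -5.4]
ft_force: [-0.2, -0.1, 0.3]
finger_gap: -0.1
[471.66318039  14.63221042 -16.41759074] [[261.72587599 233.06965553]]
200 [181, 180, 178, 180, 180, 180, 178, 181, 179, 179, 171, 144, 114]
202 [179, 176, 178, 180, 184, 182, 175, 180, 176, 152, 147, 149, 159]
204 [181, 180, 182, 183, 181, 165, 176, 180, 155, 122, 147, 117, 172]
206 [163, 171, 182, 176, 148, 144, 180, 148, 135, 173, 176, 172, 170]
208 [116, 159, 164, 139, 139, 130, 80, 30, 164, 176, 173, 170, 49]
210 [38, 82, 160, 75, 88, 92, 90, 168, 173, 174, 173, 53, 5]
212 [80, 79, 102, 100, 70, 88, 86, 169, 173, 172, 54, 6, 6]
214 [88, 91, 82, 80, 87, 86, 92, 171, 169, 55, 6, 6, 6]
216 [82, 72, 90, 82, 83, 82, 53, 2, 2, 6, 6, 6, 6]
218 [13, 12, 76, 46, 43, 48, 32, 5, 6, 6, 6, 6, 6]
220 [40, 17, 74, 49, 70, 63, 43, 2, 6, 7, 6, 6, 7]
222 [1, 4, 116, 132, 146, 131, 58, 6, 5, 6, 6, 5, 6]
224 [6, 4, 72, 134, 141, 97, 3, 6, 6, 6, 6, 6, 7]
226 [7, 6, 4, 17, 97, 40, 6, 6, 7, 6, 5, 6, 6]
228 [6, 6, 5, 6, 6, 6, 6, 5, 6, 6, 6, 6, 7]
230 [6, 6, 6, 6, 6, 6, 6, 6, 6, 6, 6, 6, 6]
```

```bash
python3 -m handwheel '{"delta_pos":[[0,0,2],[0,0,4],[0,0,6],[0,0,7],[0,0,8]],"delta_rot":[[0,0,0],[0,0,0],[0,0,0],[0,0,0],[0,0,0]]}'
python3 -m handwheel '{"delta_pos":[[0,0,1],[0,0,2],[0,0,3]],"delta_rot":[[0,0,0],[0,0,0],[0,0,0]]}'
```

```text
clock: 7.32
ee_pos: [471.8, 14.6, -24.1]
eef_rot: [180.0, -0.0, -5.4]
ft_force: [0.2, -0.1, 0.6]
finger_gap: 0.3
clock: 7.7
ee_pos: [471.8, 14.6, -27.2]
eef_rot: [180.0, -0.0, -5.4]
ft_force: [1.2, -0.7, -0.2]
finger_gap: -0.1
```

```bash
python3 -m handwheel '{"delta_pos":[[0,0,1],[0,0,1.5],[0,0,2],[0,0,2]],"delta_rot":[[0,0,0],[0,0,0],[0,0,0],[0,0,0]]}'
python3 -m handwheel '{"delta_pos":[[0,0,0.5],[0,0,1],[0,0,1.5],[0,0,1.5]],"delta_rot":[[0,0,0],[0,0,0],[0,0,0],[0,0,0]]}'
```

```text
clock: 8.2
ee_pos: [471.8, 14.6, -29.1]
eef_rot: [-180.0, -0.0, -5.4]
ft_force: [-0.2, -0.7, -0.5]
finger_gap: -0.1
clock: 8.7
ee_pos: [471.8, 14.6, -30.6]
eef_rot: [-180.0, 0.0, -5.4]
ft_force: [0.9, 0.4, -0.3]
finger_gap: 0.1
```

```bash
python3 -m handwheel '{"delta_pos":[[0,0,1],[0,0,2],[0,0,2]],"delta_rot":[[0,0,0],[0,0,0],[0,0,0]]}'
python3 - <<'E'
from g import *
im=eyes.camera("side")[:,:,::-1].astype(int); tc=telemetry.read_state()["ee_pos"]
im1=cv2.imread("pics/side0.png").astype(int); d=np.abs(im-im1).max(2)
for r in range(222,236): print(r,d[r,256:268].tolist())
print(proj("side",np.c_[np.full(4,471.8),np.full(4,14.6),[0,5,10,15]]))
E
python3 -m handwheel '{"delta_pos":[[0,0,0.5],[0,0,1],[0,0,1.5],[0,0,2]],"delta_rot":[[0,0,0],[0,0,0],[0,0,0],[0,0,0]]}'
```

```text
clock: 9.07
ee_pos: [471.8, 14.6, -32.3]
eef_rot: [180.0, -0.0, -5.4]
ft_force: [-1.5, 0.5, 4.8]
finger_gap: -0.2
222 [2, 18, 118, 165, 149, 143, 143, 132, 145, 145, 58, 3]
223 [3, 17, 121, 166, 136, 125, 143, 127, 129, 142, 59, 1]
224 [3, 19, 121, 164, 136, 125, 143, 125, 126, 142, 60, 1]
225 [3, 17, 118, 160, 133, 126, 146, 125, 125, 142, 58, 2]
226 [5, 16, 116, 160, 136, 123, 147, 131, 123, 142, 59, 2]
227 [5, 12, 93, 160, 141, 123, 141, 129, 119, 123, 49, 3]
228 [6, 3, 18, 88, 107, 118, 140, 128, 99, 50, 3, 5]
229 [6, 6, 5, 2, 20, 97, 135, 113, 51, 2, 6, 6]
230 [6, 6, 6, 5, 11, 73, 90, 74, 36, 2, 6, 7]
231 [6, 7, 6, 6, 4, 0, 1, 1, 2, 6, 6, 7]
232 [6, 6, 6, 6, 6, 7, 6, 6, 6, 6, 6, 6]
233 [6, 6, 6, 6, 6, 5, 6, 7, 6, 7, 7, 7]
234 [6, 6, 6, 7, 7, 7, 6, 7, 7, 6, 6, 6]
235 [6, 6, 6, 6, 6, 7, 6, 6, 5, 6, 6, 6]
[[261.6539805  229.30328674]
 [261.61830841 228.14665607]
 [261.58248474 226.9853588 ]
 [261.54650846 225.81936544]]
clock: 9.62
ee_pos: [472.0, 14.6, -32.5]
eef_rot: [180.0, -0.0, -5.4]
ft_force: [-13.7, 2.0, 39.1]
finger_gap: 0.2
```

Bench contact comes at telemetry z = -32, so the true tip sits about 32 mm short of the telemetry TCP. I'll apply that from here and redo the grasp.

```bash
python3 -m handwheel '{"delta_pos":[[0,0,-40],[0,0,-90],[0,-20,-115],[-0.8,-44.5,-115],[-0.8,-44.5,-115],[-0.8,-44.5,-90],[-0.8,-44.5,-55],[-0.8,-44.5,-30],[-0.8,-44.5,-18],[-0.8,-44.5,-17],[-0.8,-44.5,-17]],"delta_rot":[[0,0,0],[0,0,0],[0,0,0],[0,0,0],[0,0,0],[0,0,0],[0,0,0],[0,0,0],[0,0,0],[0,0,0],[0,0,0]]}' 1
python3 -m handwheel '{"delta_pos":[[0,0,0],[0,0,0],[0,0,0],[0,0,0],[0,0,0],[0,0,0]],"delta_rot":[[0,0,0],[0,0,0],[0,0,0],[0,0,0],[0,0,0],[0,0,0]]}' -1 30
python3 - <<'E'
from g import *
s=telemetry.read_state(); print(s["ee_pos"],s["eef_rot"],s["ft_force"],s["moment"])
P=np.load("p2.npy")
# goal: push so half frame = holder frame, assuming grip at block y=-56+-?, x centred
g=place(P[0],(0,-56,0))[0]; print(g); goto([g[0],g[1],s["ee_pos"][2]],down(np.degrees(P[0][2])))
E
```

```text
clock: 11.0
ee_pos: [475.7, 58.8, -16.9]
eef_rot: [180.0, -0.1, -5.4]
ft_force: [-0.5, 0.9, -0.1]
finger_gap: 85.5
clock: 11.75
ee_pos: [475.7, 58.9, -17.0]
eef_rot: [180.0, -0.1, -5.4]
ft_force: [-0.7, 1.1, 4.7]
finger_gap: 49.6
[475.66916022  58.94074812 -16.98982175] [ 1.79995536e+02 -6.76518088e-02 -5.43463878e+00] [-0.72997973  1.14095861  4.74964232] [-0.02736279  0.19794434  0.01324384]
[477.9356435 115.7016798   0.       ]
dpos [-3.1, -56.7, -0.0] drot [0.0, -0.0012, 0.0746] deg 4.3
```

```bash
python3 -m handwheel '{"delta_pos":[[-0.5,-6,0],[-1,-14,0],[-1.5,-22,0],[-2,-30,0],[-2.5,-38,0],[-3,-45,0],[-3.1,-50,0],[-3.1,-52,0],[-3.1,-52,0]],"delta_rot":[[0,0,0.01],[0,0,0.02],[0,0,0.03],[0,0,0.045],[0,0,0.06],[0,0,0.07],[0,0,0.075],[0,0,0.075],[0,0,0.075]]}'
python3 -m handwheel '{"delta_pos":[[0,-0.7,0],[0,-1.4,0],[0,-2,0],[0,-2.6,0],[0,-3.2,0]],"delta_rot":[[0,0,0],[0,0,0],[0,0,0],[0,0,0],[0,0,0]]}'
```

```text
clock: 12.88
ee_pos: [477.6, 110.7, -17.0]
eef_rot: [180.0, -0.1, -9.7]
ft_force: [-0.4, -2.5, 4.6]
finger_gap: 49.2
clock: 13.5
ee_pos: [478.1, 113.4, -17.0]
eef_rot: [179.9, -0.1, -9.7]
ft_force: [-1.3, -6.5, 6.0]
finger_gap: 49.9
```

```bash
python3 -m handwheel '{"delta_pos":[[0,-0.5,0],[0,-1,0],[0,-1.5,0],[0,-2,0]],"delta_rot":[[0,0,0],[0,0,0],[0,0,0],[0,0,0]]}'
python3 -m handwheel '{"delta_pos":[[0,-0.5,0],[0,-1,0],[0,-1.5,0],[0,-1.5,0]],"delta_rot":[[0,0,0],[0,0,0],[0,0,0],[0,0,0]]}'
```

```text
clock: 14.0
ee_pos: [478.4, 114.8, -17.0]
eef_rot: [179.9, -0.1, -9.7]
ft_force: [-1.4, -13.5, 6.6]
finger_gap: 49.9
clock: 14.5
ee_pos: [478.4, 114.8, -16.9]
eef_rot: [179.7, -0.0, -9.7]
ft_force: [-4.0, -23.7, 9.3]
finger_gap: 49.8
```

Contact came at y = 114.8 against an expected 115.7. Next: release, rise, and work out the column approach.

```bash
python3 -m handwheel '{"delta_pos":[[0,1,0],[0,1,0],[0,1,0],[0,1,-20],[0,1,-70],[0,1,-130],[0,1,-170],[0,1,-170],[0,1,-170]],"delta_rot":[[0,0,0],[0,0,0],[0,0,0],[0,0,0],[0,0,0],[0,0,0],[0,0,0],[0,0,0],[0,0,0]]}' 1
cat > col.py <<'E'
from g import *
import sys
def colgrasp(back,L=32,gz=17,xy=(0,0)):
    P=np.load("p2.npy")[2]; psi=P[2]; c,s=np.cos(.6),np.sin(.6)
    z=np.array([s*np.cos(psi),s*np.sin(psi),-c]); x=np.array([np.sin(psi),-np.cos(psi),0]); y=np.cross(z,x)
    C=np.array([P[0]+xy[0],P[1]+xy[1],98.]); tip=C+z*gz
    return tip-z*back+z*L, R.from_matrix(np.c_[x,y,z]), tip-z*back
if __name__=="__main__":
    p,Rm,t=colgrasp(float(sys.argv[1])); print(p,Rm.as_euler("xyz",degrees=True)); goto(p,Rm)
E
python3 col.py 90
```

```text
clock: 15.62
ee_pos: [477.4, 116.8, 151.4]
eef_rot: [180.0, 0.1, -9.7]
ft_force: [0.0, 0.5, -0.7]
finger_gap: 85.4
[ 489.59048166 -179.46489843  131.83876021] [-1.45622532e+02  1.27222187e-14 -7.58440650e+01]
dpos [62.1, 289.9, 19.5] drot [0.5323, 0.347, 1.1172] deg 73.6
```

```bash
python3 -m handwheel '{"delta_pos":[[10,48,-20],[20,96,-20],[31,145,-20],[41,193,-10],[52,241,0],[62,290,19],[62,290,19],[62,290,19],[62,290,19],[62,290,19]],"delta_rot":[[0.07,0.045,0.145],[0.14,0.09,0.29],[0.21,0.137,0.44],[0.28,0.183,0.59],[0.35,0.229,0.736],[0.42,0.274,0.88],[0.49,0.32,1.03],[0.5323,0.347,1.1172],[0.5323,0.347,1.1172],[0.5323,0.347,1.1172]]}'
cat > look.py <<'E'
from col import *
P=np.load("p2.npy")
t=np.ascontiguousarray(eyes.camera("top")[:,:,::-1]); s=np.ascontiguousarray(eyes.camera("side")[:,:,::-1])
cv2.imwrite("pics/t2.png",t); cv2.imwrite("pics/s2.png",s)
st=telemetry.read_state(); Rm=R.from_euler("xyz",st["eef_rot"],degrees=True)
tip=st["ee_pos"]-Rm.apply([0,0,32]); 
ax=[[tip,tip+Rm.apply([0,0,-60])],[tip+Rm.apply([-43,0,-13]),tip+Rm.apply([43,0,-13])]]
it=[(ax,(0,200,0))]
a=draw(t,"top",175,200,66,50,6,[]); b=draw(s,"side",238,165,38,50,6,[])
c=draw(s,"side",240,175,90,110,4,it); W=np.full((600,800,3),255,np.uint8)
d=draw(t,"top",300,170,70,100,4,it)
for im,x,y in((a,0,0),(b,400,0),(d,0,303),(draw(s,"side",250,200,80,74,4,it),400,303)): 
    im=im[:600-y,:800-x]; W[y:y+im.shape[0],x:x+im.shape[1]]=im
cv2.imwrite("pics/f5.png",W)
E
python3 look.py
```

```text
clock: 16.88
ee_pos: [490.1, -179.5, 133.0]
eef_rot: [-145.6, -0.0, -75.8]
ft_force: [-0.4, 0.2, -0.2]
finger_gap: 85.5
```

View pics/f5.png

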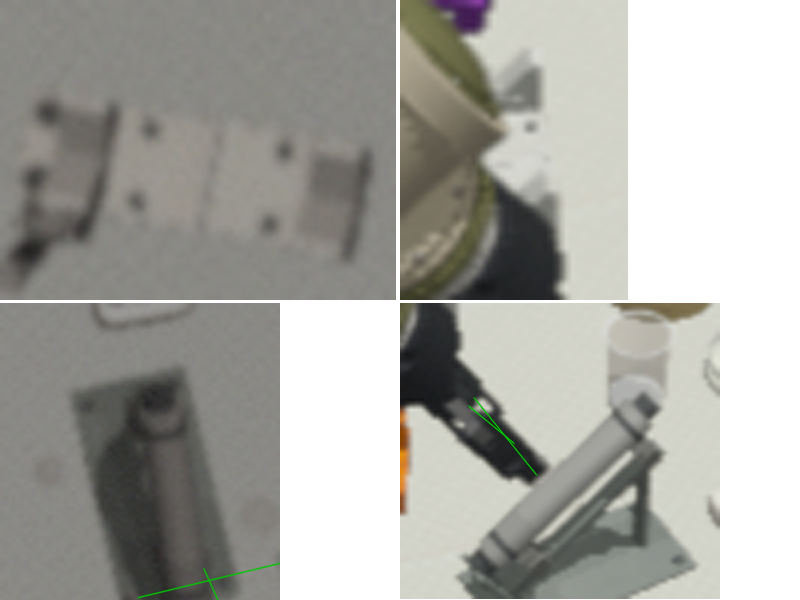

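f5 shows the halves butted with a hairline seam at about (212,178), deck holes at (150,130), (137,202), (285,152), (270,224). The hand is at the column's upper left in the side view, with finger ends at about (545,475). I'll measure the holes precisely and look at where the fingertips really are.

```bash
cat > holes.py <<'E'
from col import *
def holes(av):
    # darkness-weighted centroid
    est=[(150,130),(137,202),(285,152),(270,224)]; out=[]
    for u,v in est:
        c=np.array([175+(u+.5)/6-.5,200+(v+.5)/6-.5])
        for _ in range(5):
            x0,y0=np.round(c).astype(int); w=av[y0-3:y0+4,x0-3:x0+4]; bg=np.percentile(w,70)
            yy,xx=np.mgrid[y0-3:y0+4,x0-3:x0+4]; m=np.clip(bg-4-w,0,None)*(np.hypot(xx-c[0],yy-c[1])<2.6)
            c=np.array([(m*xx).sum(),(m*yy).sum()])/m.sum()
        out.append(c)
    return np.array(out)
def ray(n,px,z):
    W=np.array(I[n]["world_to_cam"]); q=cv2.undistortPoints(np.reshape(px,(-1,1,2)),np.array(I[n]["camera_matrix"]),np.array(I[n]["dist_coeffs"]))[:,0]
    d=np.c_[q[:,0],-q[:,1],-np.ones(len(q))]@W[:3,:3]; o=-W[:3,:3].T@W[:3,3]
    return o+d*((z-o[2])/d[:,2])[:,None]
E
python3 - <<'E'
from holes import *
fr=[eyes.camera("top") for _ in range(8)]; av=np.mean(fr,0).mean(2)
h=holes(av); w=ray("top",h,25); print(np.round(h,2),np.round(w,1))
deg=lambda v:np.degrees(np.arctan2(v[1],v[0]))
print("hx",deg(w[0]-w[1]),"bx",deg(w[2]-w[3]),"hole spacing",np.linalg.norm(w[0]-w[1]),np.linalg.norm(w[2]-w[3]))
c,b=(w[0]+w[1])/2,(w[2]+w[3])/2; print("centres",c,b,"y-axis",deg(c-b)-90,"len",np.linalg.norm(c-b))
H=np.load("p2.npy")[0]; 
for p in(c,b):
    d=p[:2]-H[:2]; k=np.cos(H[2]),np.sin(H[2]); print("in holder",d[0]*k[0]+d[1]*k[1],-d[0]*k[1]+d[1]*k[0])
t=np.mean(fr,0)[:,:,::-1].astype(np.uint8); s=cv2.imread("pics/s2.png")
st=telemetry.read_state(); Rm=R.from_euler("xyz",st["eef_rot"],degrees=True)
def seg(tip): return [[tip+Rm.apply([x,0,-13]),tip+Rm.apply([x,0,-45])] for x in(-43,43)]+[[tip+Rm.apply([-43,0,-13]),tip+Rm.apply([43,0,-13])]]
it=[(seg(st["ee_pos"]-Rm.apply([0,0,32])),(0,200,0)),(seg(st["ee_pos"]+[0,0,32]),(0,0,255))]
A=draw(t,"top",320,200,66,80,6,it);B=draw(s,"side",242,205,66,80,6,it)
cv2.imwrite("pics/f6.png",np.hstack([A,B]))
E
```

```text
[[199.63 220.96]
 [197.32 233.2 ]
 [221.99 224.64]
 [219.41 237.13]] [[508.7 197.1  25. ]
 [476.2 202.6  25. ]
 [499.6 137.5  25. ]
 [466.6 143.8  25. ]]
hx -9.609182232806935 bx -10.735962858499917 hole spacing 32.936132333035346 33.65468183250138
centres [492.48559442 199.85475045  25.        ] [483.08523513 140.66515798  25.        ] y-axis -9.024218953301116 len 59.931415898391855
in holder 0.15307472212856066 29.40150431862724
in holder 0.8669173235765024 -30.52566014229461
```

View pics/f6.png

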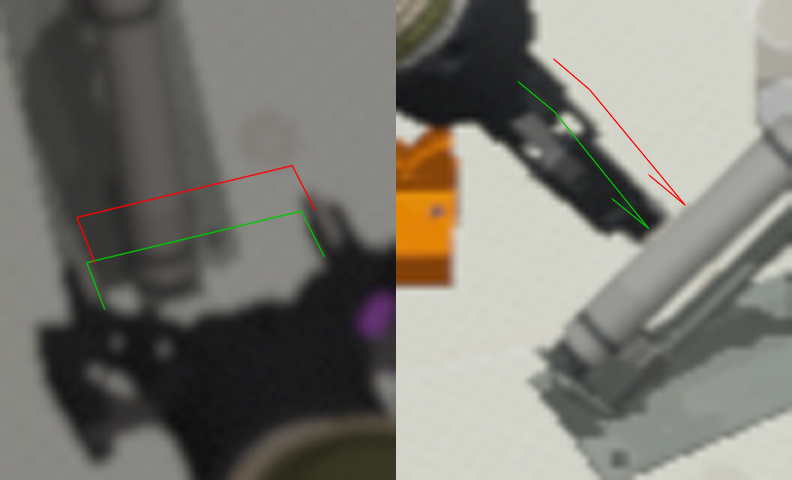

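f6 shows the green (tool-axis) model meeting the fingertips, at (70,262) and (310,192) in the top crop, so the offset lies along the tool. The halves agree within 0.7 mm sideways. Next: go in on the column and grip.

```bash
python3 -m handwheel '{"delta_pos":[[0,1,20],[0,1,45],[0,1,65],[0,1,80],[0,1,88],[0,1,90.5],[0,1,90.5]],"delta_rot":[[0,0,0],[0,0,0],[0,0,0],[0,0,0],[0,0,0],[0,0,0],[0,0,0]]}'
python3 -m handwheel '{"delta_pos":[[0,0,0],[0,0,0],[0,0,0],[0,0,0],[0,0,0],[0,0,0],[0,0,0]],"delta_rot":[[0,0,0],[0,0,0],[0,0,0],[0,0,0],[0,0,0],[0,0,0],[0,0,0]]}' -1 40
```

```text
clock: 18.25
ee_pos: [539.0, -167.5, 58.5]
eef_rot: [-145.5, -0.0, -75.9]
ft_force: [-0.7, -0.1, -0.6]
finger_gap: 85.3
clock: 19.12
ee_pos: [538.7, -166.8, 58.5]
eef_rot: [-145.5, 0.0, -75.8]
ft_force: [-4.9, 1.6, 4.7]
finger_gap: 27.0
```

```bash
python3 -m handwheel '{"delta_pos":[[0,0,-5],[0,0,-15],[0,0,-35],[0,0,-60],[0,0,-90],[0,0,-90]],"delta_rot":[[0,0,0],[0,0,0],[0,0,0],[0,0,0],[0,0,0],[0,0,0]]}'
python3 - <<'E'
from g import *
H=np.load("p2.npy")[0]; g=place(H,(0.25,-2.5,0))[0]; print(g)
goto([g[0],g[1],57.8-48.2+85],down(-9.6))
E
```

```text
clock: 19.88
ee_pos: [489.2, -180.9, 133.8]
eef_rot: [-145.5, -0.2, -75.9]
ft_force: [0.5, 0.6, -2.3]
finger_gap: 26.7
[487.20239876 168.39361227   0.        ]
dpos [-339.4, -46.8, 78.2] drot [-0.5306, -0.3514, -1.1199] deg 73.8
```

```bash
python3 -m handwheel '{"delta_pos":[[-20,-3,4],[-60,-8,13],[-102,-14,23],[-144,-20,33],[-186,-26,43],[-228,-31,52],[-265,-36,61],[-300,-41,69],[-325,-45,75],[-339.4,-46.8,78.2],[-339.4,-46.8,78.2],[-339.4,-46.8,78.2]],"delta_rot":[[-0.05,-0.035,-0.11],[-0.12,-0.08,-0.25],[-0.19,-0.126,-0.4],[-0.265,-0.175,-0.56],[-0.34,-0.225,-0.715],[-0.41,-0.27,-0.865],[-0.48,-0.318,-1.01],[-0.5306,-0.3514,-1.1199],[-0.5306,-0.3514,-1.1199],[-0.5306,-0.3514,-1.1199],[-0.5306,-0.3514,-1.1199],[-0.5306,-0.3514,-1.1199]]}'
python3 - <<'E'
from g import *
H=np.load("p2.npy")[0]; g=place(H,(0.25,-2.5,0))[0]
goto([g[0],g[1],57.8-48.2+6],down(-9.6))
s=telemetry.read_state(); Rm=R.from_euler("xyz",s["eef_rot"],degrees=True)
im=np.ascontiguousarray(eyes.camera("side")[:,:,::-1]); C=s["ee_pos"]-Rm.apply([0,0,48.2])
L=[]
for r,e in((14,73),(10,85)):
  for a in(-e,e):
    t=np.linspace(0,6.2832,17); q=[C+Rm.apply([r*np.cos(k),a,r*np.sin(k)]) for k in t]; L+=list(zip(q,q[1:]))
it=[(wire(H,1),(0,0,255)),(wire(H,-1),(255,0,0)),(L,(0,160,0))]
cv2.imwrite("pics/f7.png",draw(im,"side",225,120,75,95,6,it))
E
```

```text
clock: 21.38
ee_pos: [487.0, 168.7, 94.2]
eef_rot: [-179.9, 0.1, -9.6]
ft_force: [-0.5, -0.4, -3.0]
finger_gap: 26.7
dpos [0.4, 0.5, 78.6] drot [-0.0025, 0.0021, 0.0006] deg 0.2
```

View pics/f7.png

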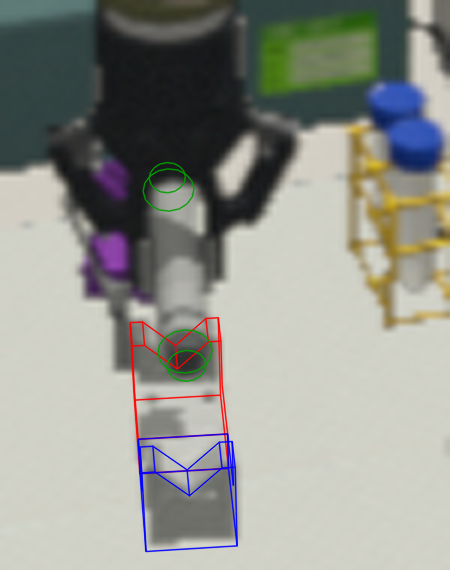

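f7 shows the column held level over the halves, its near end at (182,355) against a predicted (185,352). Next: lower it, slowly at the end.

```bash
python3 -m handwheel '{"delta_pos":[[0.4,0.5,12],[0.4,0.5,28],[0.4,0.5,44],[0.4,0.5,58],[0.4,0.5,68],[0.4,0.5,74],[0.4,0.5,78],[0.4,0.5,80],[0.4,0.5,80]],"delta_rot":[[0,0,0],[0,0,0],[0,0,0],[0,0,0],[0,0,0],[0,0,0],[0,0,0],[0,0,0],[0,0,0]]}'
python3 -m handwheel '{"delta_pos":[[0,0,0.5],[0,0,1],[0,0,1.5],[0,0,2],[0,0,2.5],[0,0,2.5]],"delta_rot":[[0,0,0],[0,0,0],[0,0,0],[0,0,0],[0,0,0],[0,0,0]]}'
```

```text
clock: 22.55
ee_pos: [487.2, 169.3, 14.4]
eef_rot: [-179.8, 0.1, -9.5]
ft_force: [0.9, -0.2, -2.9]
finger_gap: 26.6
clock: 23.3
ee_pos: [487.1, 169.2, 11.7]
eef_rot: [-179.8, 0.1, -9.5]
ft_force: [-0.8, -0.1, -1.6]
finger_gap: 26.7
```

```bash
python3 -m handwheel '{"delta_pos":[[0,0,0.4],[0,0,0.8],[0,0,1.2],[0,0,1.2]],"delta_rot":[[0,0,0],[0,0,0],[0,0,0],[0,0,0]]}'
python3 -m handwheel '{"delta_pos":[[0,0,0.3],[0,0,0.6],[0,0,0.9],[0,0,0.9]],"delta_rot":[[0,0,0],[0,0,0],[0,0,0],[0,0,0]]}'
```

```text
clock: 23.8
ee_pos: [487.1, 169.2, 10.5]
eef_rot: [-179.8, 0.1, -9.5]
ft_force: [-0.6, 0.1, -3.0]
finger_gap: 27.1
clock: 24.3
ee_pos: [487.4, 169.2, 9.9]
eef_rot: [-179.8, 0.1, -9.5]
ft_force: [0.4, 1.1, -0.3]
finger_gap: 27.1
```

```bash
python3 -m handwheel '{"delta_pos":[[0,0,0.3],[0,0,0.5],[0,0,0.5]],"delta_rot":[[0,0,0],[0,0,0],[0,0,0]]}'
python3 -m handwheel '{"delta_pos":[[0,0,0],[0,0,0],[0,0,0],[0,0,0],[0,0,0]],"delta_rot":[[0,0,0],[0,0,0],[0,0,0],[0,0,0],[0,0,0]]}' 0.2
```

```text
clock: 24.68
ee_pos: [487.6, 169.2, 9.8]
eef_rot: [-179.8, 0.0, -9.5]
ft_force: [-0.2, -1.4, 5.5]
finger_gap: 26.8
clock: 25.3
ee_pos: [487.1, 169.3, 9.1]
eef_rot: [-179.8, 0.1, -9.5]
ft_force: [0.3, 0.7, 0.6]
finger_gap: 51.5
```

```bash
python3 -m handwheel '{"delta_pos":[[0,0,-4],[0,0,-15],[0,0,-45],[0,0,-80],[0,0,-105],[0,0,-105]],"delta_rot":[[0,0,0],[0,0,0],[0,0,0],[0,0,0],[0,0,0],[0,0,0]]}' 0.4
python3 -m handwheel '{"delta_pos":[[-40,0,0],[-80,0,0],[-120,0,0],[-120,0,0],[-120,0,0],[-120,0,0]],"delta_rot":[[0,0,0],[0,0,0],[0,0,0],[0,0,0],[0,0,0],[0,0,0]]}' -1
python3 - <<'E'
from g import *
H=np.load("p2.npy")[0]
t=np.mean([eyes.camera("top") for _ in range(4)],0)[:,:,::-1].astype(np.uint8); s=np.ascontiguousarray(eyes.camera("side")[:,:,::-1])
C=place(H,(0.5,-2.5,57.8))[0]; L=[]; Rm=R.from_euler("z",H[2])
for r,e in((14,73),(10,85)):
  for a in(-e,e):
    k=np.linspace(0,6.2832,17); q=[C+Rm.apply([r*np.cos(j),a,r*np.sin(j)]) for j in k]; L+=list(zip(q,q[1:]))
  if r==14: L+=[[C+Rm.apply([sx,-e,0]),C+Rm.apply([sx,e,0])] for sx in(-14,14)]
it=[(L,(0,160,0))]
cv2.imwrite("pics/f8.png",np.hstack([draw(t,"top",175,200,66,70,6,it),draw(s,"side",232,155,60,70,6,it)]))
st=telemetry.read_state(); d=st["ee_pos"]-[*H[:2],0]; print(R.from_euler("z",-H[2]).apply(d),st["finger_gap"],st["eef_rot"])
E
```

```text
clock: 26.05
ee_pos: [488.3, 169.1, 116.4]
eef_rot: [-179.8, -0.1, -9.5]
ft_force: [0.1, -0.6, -0.5]
finger_gap: 59.8
clock: 26.8
ee_pos: [369.6, 188.6, 114.2]
eef_rot: [-179.9, 0.1, -9.6]
ft_force: [0.4, 0.5, 0.1]
finger_gap: 0.0
[-119.52493729   -2.415004    114.30695901] 0.1769548290578834 [-1.79847997e+02  1.27013494e-01 -9.53638556e+00]
```

View pics/f8.png

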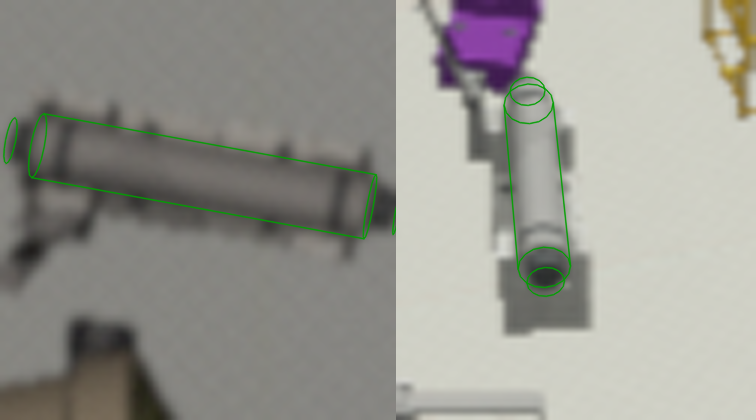

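f8 shows the column lying along the halves on the predicted outline in both views (12 pictures viewed, none left). Next: the strap. I'll move behind it and sweep it over.

```bash
python3 -m handwheel '{"delta_pos":[[0,-30,0],[0,-58,0],[0,-58.5,15],[0,-58.5,31],[0,-58.5,31],[0,-58.5,31]],"delta_rot":[[0,0,0],[0,0,0],[0,0,0],[0,0,0],[0,0,0],[0,0,0]]}'
python3 -m handwheel '{"delta_pos":[[12,0,0],[24,0,0],[36,0,0],[48,0,0],[60,0,0],[70,0,0],[80,0,0],[90,0,0],[90,0,0]],"delta_rot":[[0,0,0],[0,0,0],[0,0,0],[0,0,0],[0,0,0],[0,0,0],[0,0,0],[0,0,0],[0,0,0]]}'
```

```text
clock: 27.8
ee_pos: [378.9, 246.6, 84.1]
eef_rot: [-179.8, 0.1, -9.5]
ft_force: [0.4, -0.4, -0.1]
finger_gap: -0.1
clock: 28.92
ee_pos: [468.0, 231.5, 83.3]
eef_rot: [-179.8, 0.1, -9.5]
ft_force: [-0.4, 0.1, -0.1]
finger_gap: -0.2
```

```bash
python3 -m handwheel '{"delta_pos":[[5,0,1],[10,0,3],[14.5,0,5],[19,0,10],[24,0,15],[27,0,20],[29.5,0,25],[32,0,28],[34.5,0,31],[34.5,0,31]],"delta_rot":[[0,0,0],[0,0,0],[0,0,0],[0,0,0],[0,0,0],[0,0,0],[0,0,0],[0,0,0],[0,0,0],[0,0,0]]}'
python3 -m handwheel '{"delta_pos":[[0,0,1.5],[0,0,3],[0,0,4],[0,0,5],[0,0,5]],"delta_rot":[[0,0,0],[0,0,0],[0,0,0],[0,0,0],[0,0,0]]}'
```

```text
clock: 30.18
ee_pos: [501.4, 226.0, 52.1]
eef_rot: [-179.8, 0.1, -9.5]
ft_force: [-0.2, -0.5, -0.0]
finger_gap: -0.0
clock: 30.8
ee_pos: [501.2, 226.1, 47.2]
eef_rot: [-179.9, 0.1, -9.5]
ft_force: [-0.3, 0.2, -0.1]
finger_gap: -0.1
```

```bash
python3 -m handwheel '{"delta_pos":[[0,0,0.5],[0,0,1],[0,0,1.5],[0,0,2],[0,0,2]],"delta_rot":[[0,0,0],[0,0,0],[0,0,0],[0,0,0],[0,0,0]]}'
python3 -m handwheel '{"delta_pos":[[0,0,0.3],[0,0,0.6],[0,0,0.9],[0,0,0.9]],"delta_rot":[[0,0,0],[0,0,0],[0,0,0],[0,0,0]]}'
```

```text
clock: 31.42
ee_pos: [501.2, 226.1, 45.3]
eef_rot: [-179.8, 0.1, -9.5]
ft_force: [-0.2, 0.5, -0.2]
finger_gap: -0.2
clock: 31.92
ee_pos: [501.3, 226.1, 45.0]
eef_rot: [-179.8, 0.1, -9.5]
ft_force: [-3.7, -1.1, 7.3]
finger_gap: -0.0
```

Contact came at true height 77, where the closed strap's top face should be. Next: retract and check numerically against the earlier pictures.

```bash
python3 -m handwheel '{"delta_pos":[[0,0,-3],[0,0,-20],[0,0,-60],[0,0,-100],[-40,40,-110],[-90,70,-110],[-140,70,-110],[-140,70,-110],[-140,70,-110]],"delta_rot":[[0,0,0],[0,0,0],[0,0,0],[0,0,0],[0,0,0],[0,0,0],[0,0,0],[0,0,0],[0,0,0]]}'
python3 - <<'E'
from g import *
H=np.load("p2.npy")[0]; st=telemetry.read_state(); print(st["ee_pos"])
avg=lambda n:np.mean([eyes.camera(n) for _ in range(4)],0).mean(2)
s=avg("side"); t=avg("top"); s0=cv2.imread("pics/side0.png").mean(2); t0=cv2.imread("pics/top0.png").mean(2)
cv2.imwrite("pics/s9.png",s); cv2.imwrite("pics/t9.png",t)
def prof(th,n,im): # along strap
    r=np.arange(8,73,8); P=place(H,np.c_[-34+r*np.cos(th),np.full(len(r),56),75.5+r*np.sin(th)])
    q=proj(n,P).astype(np.float32); return cv2.remap(im.astype(np.float32),q[None,:,0],q[None,:,1],1)[0].astype(int).tolist()
for th in(0,.3,1.8,2.0,2.1): print(th,"side now/start",prof(th,"side",s),prof(th,"side",s0),"top",prof(th,"top",t),prof(th,"top",t0))
# profile along column top line in top view, shows strap as bright/dark stripe
y=np.arange(30,76,3); q=proj("top",place(H,np.c_[np.zeros(len(y)),y,np.full(len(y),74)])).astype(np.float32)
q0=proj("top",place(H,np.c_[np.zeros(len(y)),-y,np.full(len(y),74)])).astype(np.float32)
for a in(q,q0): print(cv2.remap(t.astype(np.float32),a[None,:,0],a[None,:,1],1)[0].astype(int).tolist())
for nm,p in(("beaker",(276,179)),("timer",(334,163)),("tape",(227,157))):
    w=np.s_[p[1]-12:p[1]+12,p[0]-12:p[0]+12]; print(nm,cv2.phaseCorrelate(t0[w],t[w]))
E
```

```text
clock: 33.05
ee_pos: [352.6, 180.0, 155.4]
eef_rot: [-179.8, 0.0, -9.5]
ft_force: [0.3, -0.9, 0.7]
finger_gap: -0.0
[352.6231546  179.97470505 155.42125854]
0 side now/start [134, 155, 158, 168, 166, 166, 162, 151, 150] [147, 158, 158, 202, 201, 202, 201, 201, 201] top [108, 117, 121, 121, 120, 120, 118, 118, 119] [108, 124, 115, 116, 104, 101, 131, 129, 132]
0.3 side now/start [158, 169, 163, 145, 177, 203, 204, 204, 203] [149, 89, 68, 168, 201, 201, 201, 201, 201] top [107, 116, 120, 119, 118, 117, 112, 121, 120] [104, 124, 111, 121, 116, 97, 116, 134, 131]
1.8 side now/start [146, 93, 65, 114, 130, 164, 202, 202, 170] [114, 110, 79, 69, 70, 103, 176, 184, 144] top [101, 108, 122, 129, 132, 131, 131, 132, 132] [78, 61, 46, 40, 43, 54, 75, 96, 104]
2.0 side now/start [135, 71, 61, 95, 190, 204, 203, 201, 201] [111, 80, 69, 89, 184, 194, 197, 197, 198] top [104, 122, 132, 132, 131, 131, 131, 131, 132] [69, 45, 36, 54, 77, 94, 108, 122, 129]
2.1 side now/start [135, 64, 74, 129, 202, 204, 203, 204, 203] [116, 70, 77, 126, 199, 201, 201, 201, 200] top [107, 127, 132, 131, 131, 132, 132, 133, 132] [65, 41, 51, 75, 89, 108, 125, 133, 130]
[110, 110, 110, 110, 109, 104, 103, 114, 121, 120, 117, 111, 103, 86, 64, 58]
[112, 112, 111, 112, 112, 113, 112, 111, 112, 107, 92, 76, 87, 105, 109, 93]
beaker ((-0.11600078996956675, 0.023648157725421726), 0.8957297961167866)
timer ((0.028177770940708058, 0.026952544149928315), 0.9695955349122453)
tape ((-0.03859945019611288, -0.09982790524344942), 1.0205360344327212)[ WARN:0@14.188] global loadsave.cpp:1063 imwrite_ Unsupported depth image for selected encoder is fallbacked to CV_8U.
```

```bash
python3 -c "
from station import job
print(job.finish_job())"
```

```text
the job is handed in; nothing more can be done
None
```

I handed the job in at about 33 s on the robot clock. The loose half is butted to the fixed half, the column lies in both Vs and the strap is swung shut. No verdict was reported, so the checks below are my own.

**First grasp:** it missed because the real fingertips sit about 32 mm short of the telemetry TCP. I found this from the pictures and by touching the bench, and corrected for it from then on. One bench touch reached about 39 N at the fingertips.

**Last checks:**
- **Halves:** there was firm contact (about 24 N) and a hairline seam in the picture. The sides agree within about 0.7 mm. The two halves' hole lines differ by about 1.1°, which is near my measuring noise and under the 2.9° limit.
- **Column:** it was set down with under 10 N at the wrist. Afterwards it lay on the predicted outline in both views. I did not re-measure it after closing the strap.
- **Strap:** the fingers met it at about 77 mm, against 77.5 mm expected for the closed strap's top face. Brightness along its length in the last pictures fits the closed position. I had used all 12 views by then, so this was checked by numbers only.
- **Bystanders:** the beaker, timer and tape moved by no more than about 0.1 pixel in the top view.
- **Robot:** the gripper was up and clear, touching nothing, when I handed in.

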